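Vacuum the marinade tub

TASK

Get the marinade tub vacuumed: slide the closed white tub into the channel of the vacuum station until it is home against the end stop, then gently push the head down by its blue knob until the rubber foot is squeezed on the tub's lid and stays there, and only then press the green start button fully down and let it come back up. Keep the tub down on the shelf, do not jam it, do not press the red vent button, and leave the board, bowl, jar, mug and spatula where they are.

Things in the scene. Friction and masses are not known exactly. Their poses are not given: they have to be found in the camera images.
- station: grey vacuum station fixed on the shelf. Origin: on the shelf, middle of its channel, straight below the head. The channel runs along its y axis between two orange rails 25 mm high with inner faces at x = -53 and +53 mm; no floor plate, the tub slides on the shelf itself
- stop_face (a point): middle of the foot of the channel's black end stop, 35 mm high, its face at station y = +75 mm
- mouth (a point): middle of the channel's open, flared end on the shelf, at station y = -100 mm, where the mouth is about 155 mm wide
- column_top (a point): top of the station's grey column, which stands at station x = +85 to +125, y = -22 to +22 mm; a bracket 40 mm wide (z 150 to 175 mm) runs from it over the channel to x = -20 mm, with the head's rod through it; this point is at station x = +105 mm, 175 mm up
- tub: closed white plastic tub with flat lid, loose, about 0.6 kg: 100 mm along its x, 150 mm along its y (long axis), 75 mm high. Origin: centre of its underside. It is home when it lies in the channel with its +y end against the stop, its origin then coinciding with the station's
- lid_top (a point): centre of the tub's lid, on top, 75 mm above the shelf (a blue valve disc 32 mm across marks it)
- head (a joint): vertical slide of the head, m: 0 fully raised, growing as it is pushed down, to at most 0.065; it stays where it is left (about 2 N to move it down). At 0 the foot's face is 125 mm above the shelf
- knob_top (a point): centre of the flat top of the blue knob on the head, 48 mm across; 262 mm above the shelf when the head is at 0; moves with the head. Push here, down
- foot (a joint): how far the springy rubber foot under the head is squeezed, m: 0 free, 0.010 fully squeezed (4 N); about half is right. With the tub below, the foot meets the lid at head = 0.050 and is half squeezed at head = 0.055
- foot_face (a point): centre of the underside of the black rubber foot, 44 mm across
- start (a joint): travel of the green start button, m: 0 up, 0.008 fully down; springs back (about 4 N fully down)
- start_top (a point): centre of the top of the green button, 36 mm across, on a fixed grey box 80 x 80 mm; 69 mm above the shelf when up; pressed straight down
- vent (a joint): travel of the red vent button, m: 0 up, 0.008 fully down; not to be pressed
- vent_top (a point): centre of the top of the red button, same size and kind of box as the green one, beside it; the two may change places
- board: flat wooden board 200 x 140 x 16 mm standing on its long edge in the wire rack on the left; origin: middle of its lower edge; bystander
- bowl: clear glass bowl, 150 mm across, 60 mm high; origin: centre of its underside; bystander
- jar: amber glass jar with steel cap, 66 mm across, 100 mm high; origin: centre of its underside; bystander
- mug: blue ceramic mug, 80 mm across, 90 mm high; origin: centre of its underside; bystander
- spatula: spatula lying flat on the right near the robot; origin: on its underside; bystander
There are look-alikes about, which are no part of the job. What is shaped like the tub but pink or yellow is not meant.

How it is judged (in metres and radians):
On the way, in this order (a step that is already met when the one before it is completed fails the run):
1. the tub is home in the channel, against the end stop, on the shelf (x of tub in the frame of station between -0.006 and 0.006 m and y of tub in the frame of station between -0.006 and 0.006 m and z of tub in the frame of station below 0.004 m and angle between the y axis of tub and the y axis of station, either way round below 0.07 rad), for 0.1 s.
2. the foot is squeezed on the lid of the tub at home (all of step 1 and value of joint foot above 0.002 m and z of foot_face in the frame of lid_top below 0.002 m), for 0.2 s.
3. the green button is fully down while the foot is squeezed on the lid (all of step 2 and value of joint start above 0.007 m), for 0.05 s.
At the end, for the whole second after the job is handed in: The tub stands still on the shelf (within 4 mm in height) within 6 mm of home in the channel, both along and across, and square to it within 0.07 rad; the foot is squeezed at least 2 mm on its lid (face within 2 mm of the lid); the green and the red button are up again (within 1.5 mm) (all of step 2 and value of joint each of start, vent below 0.0015 m and linear speed of tub below 0.01 m/s); the robot touches nothing.
It fails at once if the green button is pressed half way or more before the foot is squeezed on the lid (value of joint start above 0.004 m and value of joint foot below 0.001 m).
It fails at once if the red vent button is pressed half way or more (value of joint vent above 0.004 m).
It fails at once if the tub is lifted 20 mm off the shelf (height (world z) of tub above 0.02 m).
It fails at once if the tub is jammed against the station, or the head forced on it, with more than 40 N (contact force between station and tub above 40 N).
It fails at once if a bystander is moved by more than 30 mm (distance of any of board, bowl, jar, mug, spatula from where it was at the start of the episode above 0.03 m).
It also fails if it takes over 67 s, if anything falls off the work surface, if the arm or the gripper's body presses on something with over 40 N, if the wrist force passes 120 N, or if a joint passes its speed limit or range.

ROBOT

A 6-joint arm with a two-finger parallel gripper is mounted at the origin on the work surface. World frame = base frame: x ahead of the robot, y to its left, z up, the work surface at z = 0. Lengths are in mm, angles in rad, forces in N, time in s.
With the tool pointing down it reaches from about 350 to 925 mm from the base axis. Payload 6.4 kg.
Tool frame: the origin (TCP) lies at the centre of the arm's flange, where the gripper is bolted on; the fingertips stand 199 mm ahead of it and the grasp point (between the pads) lies 180 mm ahead of it; z points along the fingers, y is the line along which they close (so a half turn about z gives the same grasp; the last joint's range is limited). The gripper opens to 94 mm and grips with 3 to 60 N. Pads are 16 mm wide; open, the fingers measure 119 mm over their backs; the gripper's body (75 mm by 177 mm) begins 78 mm behind the grasp point.
Start: joints at [-1.453, 0.245, 1.558, -0, 1.339, -0.174], TCP at [186.995, -622.534, 404.655] pointing down, gripper open.
Joint ranges: [-3.13, 3.13], [-1.02, 2.26], [0.13, 2.54], [-0.95, 4.09], [0.21, 2.88], [-2.74, 2.74]. Speed limits (rad/s): [2.57, 2.57, 3.14, 3.14, 3.14, 3.14].

INTERFACE

Orientations are given as [roll, pitch, yaw] about the fixed x, y, z axes, in that order (R = Rz(yaw) Ry(pitch) Rx(roll)).
In Python, from station import arm gives the robot as it stands.
- The arm moves only by the tool step_arm, never from a script. Its argument "deltas" is text: rows parted by semicolons, each of 5 numbers parted by spaces: the finger opening in cm, from 0 to 9.4, then the shift along the world's x, y, z in cm, then the turn about the world's z in rad. In form: hand dx dy dz spin; .... A call has 1 to 12 rows; each row is the pose to reach, as a shift and turn from the pose commanded when the call began; what a row does not reach only later rows make up. A row lasts 1/10 s, in which the tool goes at most 50 mm and 8.59 degrees, less where a joint would pass 70% of its speed; a pose out of reach is approached as far as the arm can. A call with a gripper value outside its range is refused whole. The fingers move at their own pace and stop on an object; the grip force is fixed at half the most. Time passes only in rows, so rows that repeat a pose let the fingers close. It gives the time, the measured TCP pose, the force, the opening and the grip force at its end, in the units of the state.
- arm.observe(): the state, without advancing time (a new reading comes with each control period).
- arm.grab_frame(name): name is "scene" or "side" or "wrist"; returns the picture (480x640x3 uint8, red, green, blue); there is no depth.
- arm.camera_info(name): a dict with "mtx" (3x3 intrinsics, pixels), "origin" and "attitude" of the camera in the world. Camera axes: x right, y down, z forward; pixel columns grow to the right and rows downward; lengths in mm; the calibration is good to about 2 mm. A picture is of the moment at which its call begins: read the wrist's pose just before it. camera_info takes no time and is no camera call; for the wrist camera it gives the pose at the moment of the call.
- arm.finish_job(): hands the job in; it is judged then, once.
The state is a dict: "clock": time; "joints": joint angles; "joint_vel": joint speeds; "tau": joint torques, N m; "tcp_pos": TCP position; "ee_rot": TCP orientation; "wrist_force": force on the tool from outside, world axes, zero at the start; "torque": the same for the moment, N m; "opening": finger opening in mm; "gripper_force": force on a finger pad.
Only numpy, scipy, OpenCV 4.12 (cv2) and the standard library are available. Lean on these libraries where they do the work, as an engineer would, in place of code of your own. Each camera call takes 0.05 s, during which the arm holds its last target. There are 200 camera calls.

## Working session

There is one attempt and no reset: what is moved stays moved. The work goes in short steps, Python scripts to look and compute and a tool call to move; the robot and the scene stay as the last step left them, time stands still between calls to the robot, and variables do not carry over. Pictures are saved under pics/ and viewed, at most 13 in all, crops included, and the job is handed in when it is done.

Besides the shell and the picture viewer there is one more tool, called after "Request:" as name(argument=value, ...), one argument or row to a line, values as JSON. step_arm: Moves the arm, as the interface text tells. Its arguments: {"type":"object","properties":{"deltas":{"type":"string"}},"required":["deltas"]}

```bash
mkdir -p pics; ls; python3 - <<'E'
from station import arm
import cv2,json
for n in("scene","side"):
    cv2.imwrite(f"pics/{n}0.png",arm.grab_frame(n)[:,:,::-1])
    print(n,arm.camera_info(n))
s=arm.observe();print(s["clock"],s["tcp_pos"],s["ee_rot"],s["wrist_force"])
E
```

```text
pics
scene {'mtx': array([[481.06613695,   0.        , 327.10504678],
       [  0.        , 481.06613695, 250.00407447],
       [  0.        ,   0.        ,   1.        ]]), 'origin': array([1530.87472849,  186.63678378, 1072.6493144 ]), 'attitude': array([-2.31493931, -0.00682021,  1.78394809])}
side {'mtx': array([[522.91017098,   0.        , 320.5819852 ],
       [  0.        , 522.91017098, 243.82469373],
       [  0.        ,   0.        ,   1.        ]]), 'origin': array([ 469.17095965, 1050.18684802, 1049.01152173]), 'attitude': array([-2.25688607,  0.00688298, -3.066691  ])}
0.1 [ 186.97610279 -622.32085505  403.67141483] [-3.13991387e+00 -2.62160058e-04  2.91842152e-01] [-0.38552437 -0.72452528 -0.24733363]
```

View pics/scene0.png

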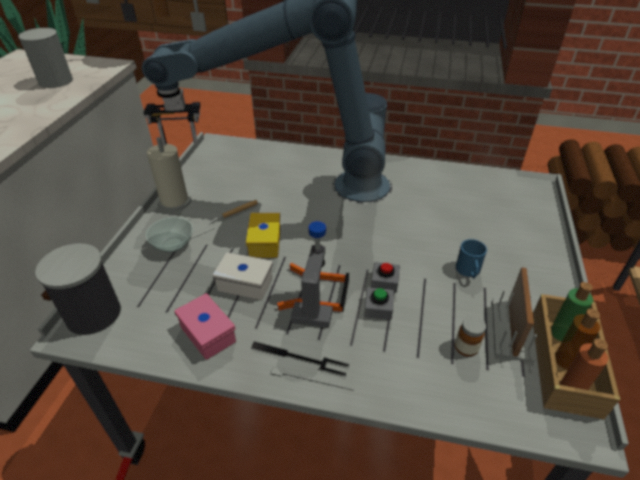

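View pics/side0.png

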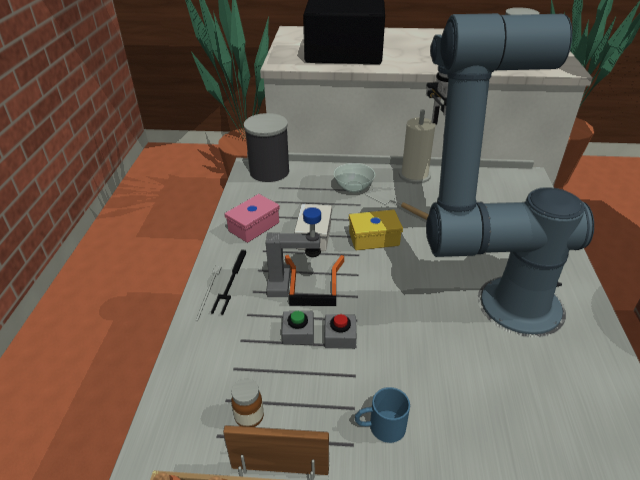

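White tub at scene (243,275) and side (313,222), with the valve disc on top. The pink one (205,325) and the yellow one (264,235) are the look-alikes. The station's channel opens toward the white tub, with the stop at scene (345,290). I'll enlarge both views to confirm.

```bash
python3 - <<'E'
import cv2
a=cv2.imread("pics/scene0.png")[205:355,200:400];cv2.imwrite("pics/c1.png",cv2.resize(a,None,fx=4,fy=4,interpolation=cv2.INTER_CUBIC))
a=cv2.imread("pics/side0.png")[200:350,220:420];cv2.imwrite("pics/c2.png",cv2.resize(a,None,fx=4,fy=4,interpolation=cv2.INTER_CUBIC))
E
```

```text
(no output)
```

View pics/c1.png

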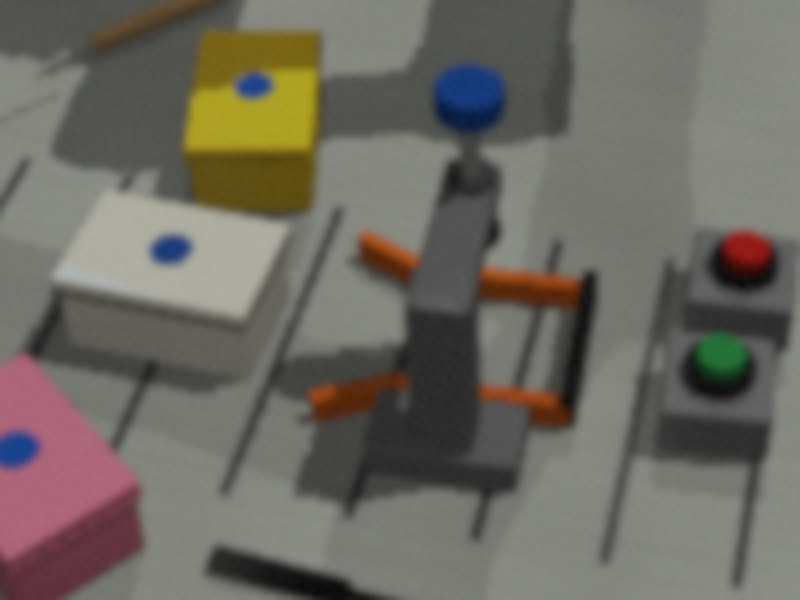

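View pics/c2.png

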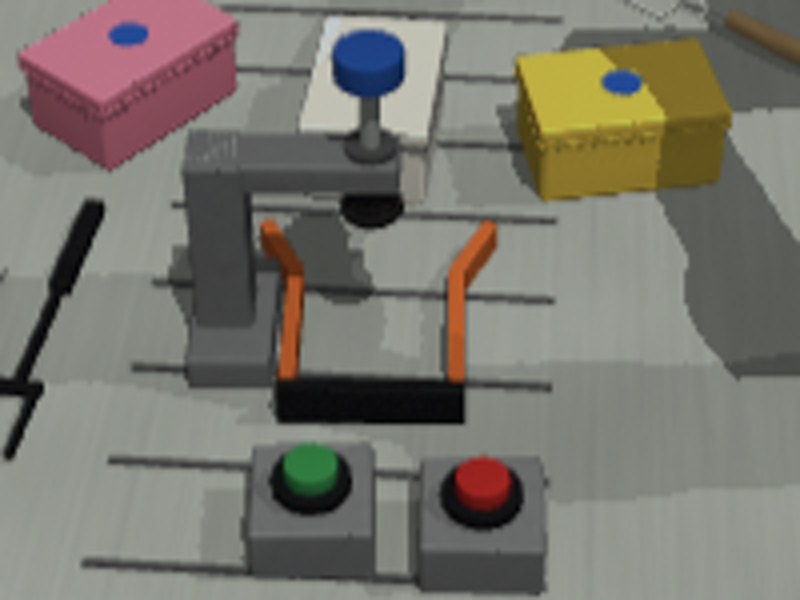

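Crops confirm it. White lid corners in c1: (113,192), (292,222), (242,320), (57,278), valve (171,249). Knob (470,87), green (722,352), red (746,248). Red and green are clear of each other.

```bash
cat > h.py <<'E'
from station import arm
import numpy as np
from scipy.spatial.transform import Rotation as R
def ray(n,u,v,ci=None):
    c=ci or arm.camera_info(n)
    d=R.from_euler('xyz',c['attitude']).as_matrix()@np.linalg.inv(c['mtx'])@[u,v,1]
    return c['origin'],d
def at(n,u,v,z,ci=None):
    o,d=ray(n,u,v,ci); return o+d*(z-o[2])/d[2]
def tri(*rs):
    A=0;b=0
    for o,d in rs:
        d=d/np.linalg.norm(d);P=np.eye(3)-np.outer(d,d);A=A+P;b=b+P@o
    return np.linalg.solve(A,b)
E
python3 - <<'E'
from h import *
np.set_printoptions(precision=1,suppress=True)
c1=lambda u,v:("scene",200+(u+.5)/4-.5,205+(v+.5)/4-.5)
c2=lambda u,v:("side",220+(u+.5)/4-.5,200+(v+.5)/4-.5)
for l,p,z in [("lid",(113,192),75),("lid",(292,222),75),("lid",(242,320),75),("lid",(57,278),75),("valve",(171,249),75),("knob",(470,85),262),("green",(722,352),69),("red",(746,248),69),("colL",(413,299),175),("colR",(470,306),175),("railfar kink",(413,265),25),("railfar end",(580,282),25),("railnear end",(568,402),25),("railnear kink",(405,380),25)]:
    print(l,at(*c1(*p),z))
for l,p,z in [("knob",(369,50),262),("green",(310,462),69),("red",(484,477),69),("railL end",(290,378),25),("railL kink",(297,270),25),("railR end",(457,378),25),("railR kink",(458,268),25),("stop oL",(277,384),35),("stop oR",(464,382),35),("lidcorner",(447,22),75),("lid",(330,16),75),("lid",(300,130),75),("lid",(430,140),75)]:
    print("s",l,at(*c2(*p),z))
for n,a,b in [("knob",(470,85),(369,50)),("green",(722,352),(310,462)),("red",(746,248),(484,477))]:
    print("tri",n,tri(ray(*c1(*a)),ray(*c2(*b))))
E
```

```text
lid [ 547.8 -327.6   75. ]
lid [ 549.7 -185.4   75. ]
lid [ 653.6 -190.6   75. ]
lid [ 643.  -334.2   75. ]
valve [ 596.6 -263.9   75. ]
knob [583.3 -39.7 262. ]
green [604.3 145.7  69. ]
red [496.9 149.3  69. ]
colL [699.8 -51.  175. ]
colR [697.9 -13.7 175. ]
railfar kink [525.9 -99.7  25. ]
railfar end [515.9  28.8  25. ]
railnear end [635.6  42.7  25. ]
railnear kink [640.7 -76.3  25. ]
s knob [578.4 -34.5 262. ]
s green [603.5 145.8  69. ]
s red [492.8 151.   69. ]
s railL end [631.9  27.9  25. ]
s railL kink [639.9 -83.7  25. ]
s railR end [516.7  20.1  25. ]
s railR kink [522.2 -93.8  25. ]
s stop oL [638.5  44.3  35. ]
s stop oR [511.2  33.7  35. ]
s lidcorner [ 544.8 -334.8   75. ]
s lid [ 640.1 -337.    75. ]
s lid [ 647.4 -186.1   75. ]
s lid [ 548.5 -180.4   75. ]
tri knob [578.9 -40.6 257.9]
tri green [603.6 145.5  68.5]
tri red [493.2 148.9  66. ]
```

Request:
step_arm(
  deltas="5 0 0 8 0;5 4 3 8 0.15;5 8 6 8 0.3;5 12 9 8 0.45;5 16 12 8 0.6;5 20 15 8 0.75;5 24 18 8 0.9;5 28 21 8 1.05;5 32 24 8 1.2;5 36 27 8 1.35;5 37 30 8 1.35;5 37 30 8 1.35",
)

```text
clock: 1.3
tcp_pos: [559.0, -318.8, 484.0]
ee_rot: [-3.141, -0.002, 1.647]
wrist_force: [-0.5, -1.2, -0.8]
opening: 50.1
gripper_force: 0.0
```

```bash
python3 - <<'E'
from h import *
import cv2
s=arm.observe();print(s["clock"],s["tcp_pos"],s["ee_rot"],s["wrist_force"],s["joints"])
print(arm.camera_info("wrist"))
cv2.imwrite("pics/w1.png",arm.grab_frame("wrist")[:,:,::-1])
E
```

```text
1.3 [ 559.01379405 -318.81396843  483.97232515] [-3.14114757e+00 -1.70171436e-03  1.64746449e+00] [-0.45991333 -1.18864006 -0.78414603] [-6.94298477e-01  1.77682798e-01  1.49173518e+00  9.14696952e-04
  1.47367975e+00 -7.71056399e-01]
{'mtx': array([[409.24572642,   0.        , 321.94560291],
       [  0.        , 409.24572642, 229.49436749],
       [  0.        ,   0.        ,   1.        ]]), 'origin': array([ 553.97401244, -251.54562023,  464.41708134]), 'attitude': array([ 2.90670358e+00, -1.72624681e-04,  7.73331015e-02])}
```

View pics/w1.png

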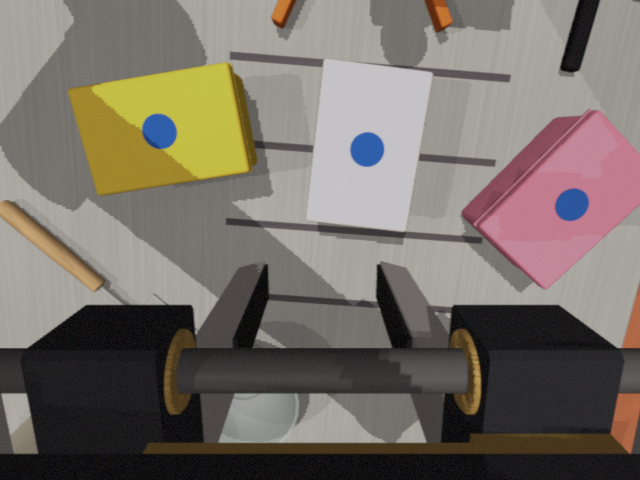

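The white tub's lid corners in the wrist view are (323,60), (432,72), (406,232) and (307,219), with the valve at (367,149). The flare tips of the rails are at (283,18) and (440,25). I'll look once more above the channel to get its yaw.

Request:
step_arm(
  deltas="5 1 4 1 0;5 2 8 1.5 0;5 2.5 12 1.5 0;5 2.5 15 1.5 0;5 2.5 15 1.5 0;5 2.5 15 1.5 0",
)

```text
clock: 1.95
tcp_pos: [581.6, -173.4, 499.5]
ee_rot: [-3.141, 0.001, 1.641]
wrist_force: [-0.2, 0.1, 0.3]
opening: 49.9
gripper_force: 0.0
```

```bash
python3 - <<'E'
from h import *
import cv2
np.set_printoptions(precision=1,suppress=True)
s=arm.observe();ci=arm.camera_info("wrist");print(s["clock"],s["tcp_pos"],ci['origin'],ci['attitude'])
im=arm.grab_frame("wrist")[:,:,::-1]
cv2.imwrite("pics/w2.png",cv2.resize(im[:300],None,fx=1.25,fy=1.25))
np.save("ci2.npy",ci,allow_pickle=True);cv2.imwrite("pics/w2raw.png",im)
# tub from first wrist view
c1=dict(mtx=ci['mtx'],origin=np.array([553.97,-251.55,464.42]),attitude=np.array([2.9067,-0.00017,0.07733]))
P=[at("wrist",u,v,75,c1)[:2] for u,v in [(323,60),(432,72),(406,232),(307,219),(367,149)]]
print(np.array(P))
E
```

```text
1.95 [ 581.6 -173.4  499.5] [ 577.  -106.2  479.9] [ 2.9 -0.   0.1]
[[ 550.2 -189.7]
 [ 648.3 -192.2]
 [ 643.5 -340.6]
 [ 545.9 -335.1]
 [ 597.2 -264.1]]
```

View pics/w2.png

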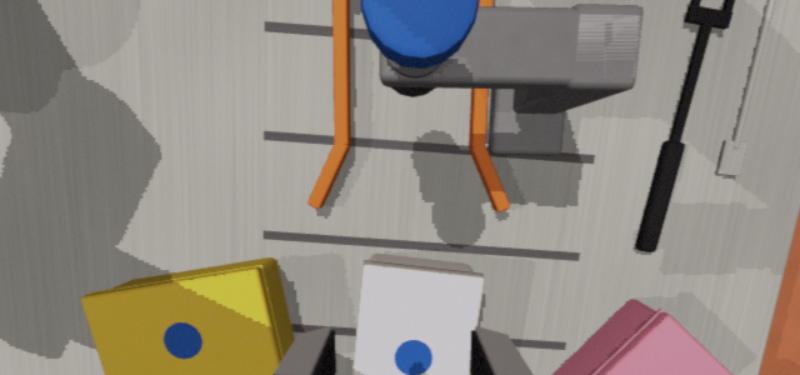

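Left rail inner top edge runs (349,10)→(349,143), with its tip at (316,206). Right rail inner edge runs (473,90)→(471,148), with its tip at (503,207).

```bash
python3 - <<'E'
from h import *
import cv2
np.set_printoptions(precision=1,suppress=True)
ci=np.load("ci2.npy",allow_pickle=True).item()
for n,p,z in [("L",(349,5),25),("Lk",(349,143),25),("R",(473.5,90),25),("Rk",(471,148),25),("Ltip",(316,208),25),("Rtip",(503,209),25),("bracket",(400,87),150),("bracket",(630,88),150),("brL top",(579,6),175),("col R top",(641,8),175),("col R bot",(638,70),175)]:
    print(n,at("wrist",(p[0]+.5)/1.25-.5,(p[1]+.5)/1.25-.5,z,ci))
# auto rail edge: orange mask per row
im=cv2.imread("pics/w2raw.png").astype(int);b,g,r=im[...,0],im[...,1],im[...,2]
m=(r-b>70)&(r-g>50)&(g<150)
LR=[]
for lo,hi,inner,rows in [(255,290,max,range(2,110,6)),(370,400,min,range(72,116,4))]:
    Q=[]
    for v in rows:
        u=np.where(m[v,lo:hi])[0]
        if len(u): Q.append(at("wrist",inner(u)+lo+(.5 if inner is max else -.5),v,25,ci)[:2])
    Q=np.array(Q);f=np.polyfit(Q[:,1],Q[:,0],1);print(f"slope {f[0]:.4f} x@-37 {np.polyval(f,-37):.1f} x@-100 {np.polyval(f,-100):.1f}",len(Q))
E
```

```text
L [525.3  14.7  25. ]
Lk [530.2 -92.6  25. ]
R [632.2 -42.5  25. ]
Rk [634.9 -89.3  25. ]
Ltip [ 503.8 -149.8   25. ]
Rtip [ 668.4 -139.    25. ]
bracket [572.4 -61.4 150. ]
bracket [711.6 -52.1 150. ]
brL top [666.5 -16.8 175. ]
col R top [700.2 -15.4 175. ]
col R bot [704.2 -46.6 175. ]
slope -0.0540 x@-37 526.8 x@-100 530.2 18
slope -0.0473 x@-37 630.7 x@-100 633.7 11
```

```bash
python3 - <<'E'
from h import *
import cv2
np.set_printoptions(precision=1,suppress=True)
# bowl rim extents (z 60)
for n,pts in [("scene",[(145,235),(191,235),(168,222),(168,247)]),("side",[(333,176),(377,176),(355,167),(355,187)])]:
    for p in pts: print(n,p,at(n,*p,60))
a=cv2.imread("pics/scene0.png")[205:275,130:270]
b=cv2.imread("pics/side0.png")[155:225,300:440]
cv2.imwrite("pics/c3.png",np.hstack([cv2.resize(x,(400,200),interpolation=cv2.INTER_CUBIC) for x in(a,b)]))
E
```

```text
scene (145, 235) [ 512.7 -623.7   60. ]
scene (191, 235) [ 480.5 -480.3   60. ]
scene (168, 222) [ 435.9 -581.5   60. ]
scene (168, 247) [ 549.5 -526.4   60. ]
side (333, 176) [ 550.8 -535.4   60. ]
side (377, 176) [ 395.3 -545.3   60. ]
side (355, 167) [ 474.5 -601.8   60. ]
side (355, 187) [ 471.3 -469.4   60. ]
```

View pics/c3.png

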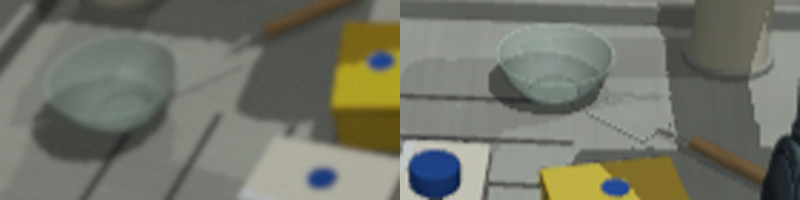

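The bowl is around (475,-540), clear of the pushing place. I'll flip the hand so its camera side faces away from the station and go behind the tub.

Request:
step_arm(
  deltas="5 0 -3 0 -0.14;5 0 -6 0 -0.28;5 0 -9 0 -0.42;5 0 -12 0 -0.56;5 0.5 -15 0 -0.7;5 1 -18 0 -0.84;5 1.6 -19.9 0 -0.98;5 1.6 -19.9 0 -1.12;5 1.6 -19.9 0 -1.26;5 1.6 -19.9 0 -1.4;5 1.6 -19.9 0 -1.54;5 1.6 -19.9 0 -1.58",
)

```text
clock: 3.2
tcp_pos: [597.0, -373.9, 499.1]
ee_rot: [-3.141, 0.001, 0.056]
wrist_force: [-0.1, -0.1, 0.4]
opening: 49.9
gripper_force: 0.0
```

Request:
step_arm(
  deltas="5 0 0 0 -0.14;5 0 0 0 -0.28;5 0 0 0 -0.42;5 0 0 -2 -0.56;5 0 0 -5 -0.7;5 0 0 -8 -0.84;5 0 0 -11 -0.98;5 0 0 -14 -1.12;5 0 0 -17 -1.26;5 0 0 -20 -1.4;5 0 0 -22 -1.54;5 0 0 -22 -1.574",
)

```text
clock: 4.4
tcp_pos: [595.8, -372.8, 274.4]
ee_rot: [3.136, 0.005, -1.518]
wrist_force: [0.1, -0.9, 0.1]
opening: 49.8
gripper_force: 0.0
```

Request:
step_arm(
  deltas="5 0.2 0 -2 0;5 0.2 0 -3.7 0;5 0.2 0 -3.7 0;5 0.2 0 -3.7 0",
)

```text
clock: 4.8
tcp_pos: [599.7, -371.8, 241.6]
ee_rot: [3.14, 0.001, -1.512]
wrist_force: [0.1, -0.4, 0.1]
opening: 50.0
gripper_force: 0.0
```

Request:
step_arm(
  deltas="5 0 1 -0.2 0;5 -0.1 2 -0.2 0;5 -0.1 2.8 -0.2 0;5 -0.2 3.6 -0.2 0;5 -0.2 4.4 -0.2 0;5 -0.3 5.2 -0.2 0;5 -0.3 6 -0.2 0;5 -0.4 6.8 -0.2 0;5 -0.4 7.6 -0.2 0;5 -0.4 8.4 -0.2 0;5 -0.5 9.2 -0.2 0;5 -0.5 9.2 -0.2 0",
)

```text
clock: 6.0
tcp_pos: [595.0, -278.7, 241.2]
ee_rot: [3.141, 0.0, -1.511]
wrist_force: [0.1, -1.4, 1.5]
opening: 50.0
gripper_force: 0.6
```

```bash
python3 - <<'E'
from h import *
import cv2
np.set_printoptions(precision=1,suppress=True)
for n,sl in (("scene",(slice(205,325),slice(200,360))),("side",(slice(190,310),slice(260,420)))):
    im=arm.grab_frame(n)[:,:,::-1]; cv2.imwrite(f"pics/{n}1.png",im)
    globals()[n]=cv2.resize(im[sl],(400,300),interpolation=cv2.INTER_CUBIC)
cv2.imwrite("pics/c4.png",np.hstack([scene,side]))
E
```

```text
(no output)
```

View pics/c4.png

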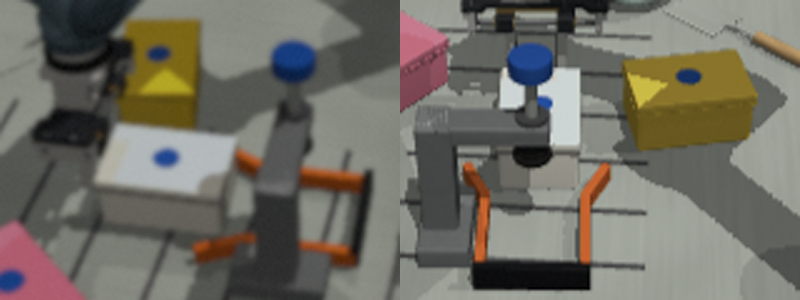

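Lid corners in the left half, scene: (114,122), (241,136), (222,203), (97,187), valve (166,157).

```bash
python3 - <<'E'
from h import *
np.set_printoptions(precision=1,suppress=True)
P=np.array([at("scene",200+(u+.5)/2.5-.5,205+(v+.5)/2.5-.5,75)[:2] for u,v in[(114,122),(241,136),(222,203),(97,187),(166,157)]])
print(P,P[:4].mean(0))
Q=np.array([at("side",260+(u-400+.5)/2.5-.5,190+(v+.5)/2.5-.5,75)[:2] for u,v in[(580,68),(580,148),(500,150)]]);print(Q)
o=np.array([579,-38.5]);t=.055;M=np.array([[np.cos(t),np.sin(t)],[-np.sin(t),np.cos(t)]])
print((P-o)@M.T)
E
```

```text
[[ 540.  -274.7]
 [ 530.1 -118.1]
 [ 640.9 -110.8]
 [ 647.9 -257.3]
 [ 583.9 -195. ]] [ 589.7 -190.2]
[[ 540.1 -270.8]
 [ 530.9 -114.5]
 [ 623.3 -104.7]]
[[ -52.  -233.7]
 [ -53.2  -76.8]
 [  57.8  -75.6]
 [  56.8 -222.3]
 [  -3.7 -156.5]]
```

The tub is square and within about 4 mm of the channel line. I'll continue at the same pace.

Request:
step_arm(
  deltas="5 0 0.8 0 0;5 -0.1 1.6 0 0;5 -0.1 2.4 0 0;5 -0.2 3.2 0 0;5 -0.2 4 0 0;5 -0.3 4.8 0 0;5 -0.3 5.6 0 0;5 -0.35 6.4 0 0;5 -0.4 7.2 0 0;5 -0.45 8 0 0;5 -0.5 8.8 0 0;5 -0.5 9.2 0 0",
)

```text
clock: 7.3
tcp_pos: [589.9, -186.7, 240.6]
ee_rot: [3.141, 0.0, -1.512]
wrist_force: [0.7, -4.7, -0.1]
opening: 49.9
gripper_force: 2.2
```

Request:
step_arm(
  deltas="5 0 0.5 0 0;5 -0.1 1 0 0;5 -0.1 1.5 0 0;5 -0.1 2 0 0;5 -0.15 2.5 0 0;5 -0.2 3 0 0;5 -0.2 3.5 0 0;5 -0.2 4 0 0;5 -0.25 4.4 0 0;5 -0.3 4.8 0 0;5 -0.3 5 0 0;5 -0.3 5 0 0",
)

```text
clock: 8.5
tcp_pos: [586.9, -137.0, 240.6]
ee_rot: [3.141, 0.001, -1.512]
wrist_force: [0.9, -1.4, -0.2]
opening: 50.3
gripper_force: 0.6
```

Request:
step_arm(
  deltas="5 0 0.2 0 0;5 0 0.4 0 0;5 0 0.6 0 0;5 -0.05 0.8 0 0;5 -0.05 0.8 0 0",
)

```text
clock: 9.0
tcp_pos: [586.4, -129.2, 240.5]
ee_rot: [-3.142, 0.001, -1.512]
wrist_force: [-0.1, -1.6, -1.8]
opening: 50.2
gripper_force: 1.0
```

Small steps now, until the force tells of the stop.

Request:
step_arm(
  deltas="5 0 0.2 0 0;5 0 0.4 0 0;5 0 0.4 0 0",
)

```text
clock: 9.3
tcp_pos: [586.4, -125.2, 240.6]
ee_rot: [3.141, 0.0, -1.512]
wrist_force: [-0.2, -2.9, -1.0]
opening: 49.8
gripper_force: 1.2
```

Request:
step_arm(
  deltas="5 0 0.15 0 0;5 0 0.3 0 0;5 0 0.3 0 0",
)

```text
clock: 9.6
tcp_pos: [586.5, -123.2, 240.9]
ee_rot: [3.141, -0.002, -1.512]
wrist_force: [-1.5, -8.5, -1.8]
opening: 50.3
gripper_force: 3.7
```

Request:
step_arm(
  deltas="5 0 0.1 0 0;5 0 0.1 0 0;5 0 0.1 0 0",
)

```text
clock: 9.9
tcp_pos: [586.5, -122.9, 241.1]
ee_rot: [3.141, -0.004, -1.512]
wrist_force: [-1.2, -10.6, -1.0]
opening: 50.3
gripper_force: 5.0
```

Request:
step_arm(
  deltas="5 0.1 -1 0 0;5 0.2 -4 0 0;5 0.2 -6 2 0;5 0.2 -6 6 0;5 0.2 -6 10 0;4 0.2 -6 14 0;2 0.2 -6 18 0;0 0.2 -6 22 0;0 0.2 -6 26 0;0 0.2 -6 26 0.1;0 0.2 -6 26 0.1",
)

```text
clock: 11.0
tcp_pos: [588.6, -181.2, 502.3]
ee_rot: [-3.139, -0.0, -1.412]
wrist_force: [0.7, 0.2, -0.4]
opening: 5.5
gripper_force: 0.0
```

```bash
python3 - <<'E'
from h import *
import cv2
for n,sl in (("scene",(slice(215,315),slice(240,340))),("side",(slice(195,295),slice(265,365)))):
    im=arm.grab_frame(n)[:,:,::-1]; cv2.imwrite(f"pics/{n}2.png",im)
    globals()[n]=cv2.resize(im[sl],(400,400),interpolation=cv2.INTER_CUBIC)
cv2.imwrite("pics/c5.png",np.hstack([scene,side]))
E
```

```text
(no output)
```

View pics/c5.png

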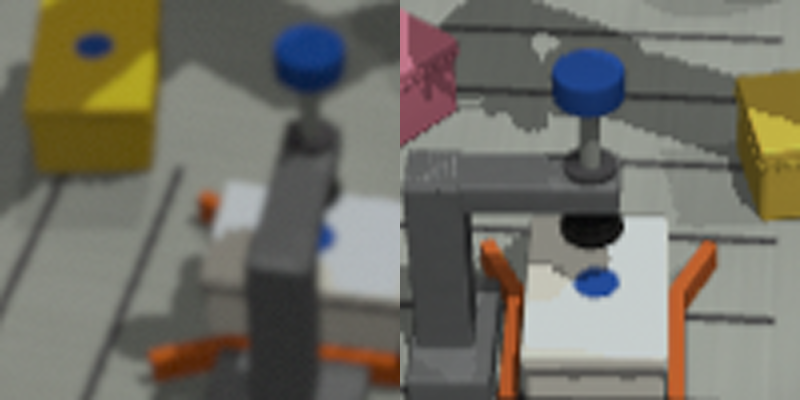

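Side half: valve (597,282), lid's front corners (522,358) and (667,362). Knob top at (588,71), and at (310,47) in the scene half.

```bash
python3 - <<'E'
from h import *
np.set_printoptions(precision=1,suppress=True)
s=lambda u,v:("side",265+(u-400+.5)/4-.5,195+(v+.5)/4-.5)
c=lambda u,v:("scene",240+(u+.5)/4-.5,215+(v+.5)/4-.5)
for p,z in [((597,282),75),((522,358),75),((667,362),75),((528,215),75),((670,217),75),((588,70),262)]: print(p,at(*s(*p),z))
print(at(*c(310,46),262),tri(ray(*s(588,70)),ray(*c(310,46))))
import cv2
im=cv2.imread("pics/side2.png")[270:315,280:350];cv2.imwrite("pics/c6.png",cv2.resize(im,None,fx=10,fy=10,interpolation=cv2.INTER_CUBIC))
E
```

```text
(597, 282) [576.6 -40.4  75. ]
(522, 358) [620.4  39.5  75. ]
(667, 362) [522.9  36.8  75. ]
(528, 215) [ 632.9 -110.1   75. ]
(670, 217) [ 529.7 -114.7   75. ]
(588, 70) [579.  -34.5 262. ]
[584.3 -39.4 262. ] [579.6 -40.5 257.8]
```

View pics/c6.png

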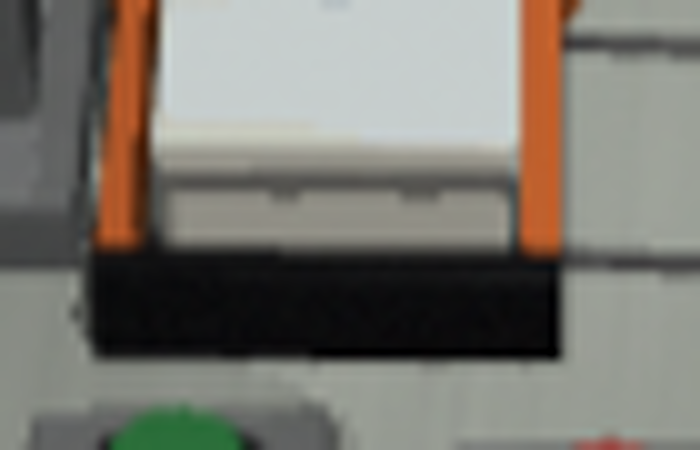

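The tub lies in the channel, touching the stop, and its centre measures (577,-39), which agrees with the station origin (579,-38.5). Now the knob: turn the hand back a quarter and go above it.

Request:
step_arm(
  deltas="0 0 0 0 0.14;0 0 0 0 0.28;0 0 0 0 0.42;0 0 2 0 0.56;0 -0.2 4 0 0.7;0 -0.3 6 0 0.84;0 -0.5 8 0 0.98;0 -0.6 10 0 1.12;0 -0.7 12 0 1.26;0 -0.9 14.2 0 1.4;0 -0.9 14.2 0 1.5;0 -0.9 14.2 0 1.5",
)

```text
clock: 12.3
tcp_pos: [579.4, -38.8, 498.9]
ee_rot: [-3.14, 0.003, 0.087]
wrist_force: [0.8, 0.3, -0.4]
opening: 0.1
gripper_force: 0.0
```

Request:
step_arm(
  deltas="0 0 0 -2 0;0 0 0 -3 0;0 0 0 -3.8 0;0 0 0 -3.8 0;0 0 0 -3.8 0",
)

```text
clock: 12.8
tcp_pos: [579.6, -39.7, 462.8]
ee_rot: [-3.142, 0.0, 0.087]
wrist_force: [-0.2, 0.4, 0.5]
opening: 0.5
gripper_force: 0.0
```

Push down in 4 mm steps, first to about 414 mm.

Request:
step_arm(
  deltas="0 0 0 -0.4 0;0 0 0 -0.8 0;0 0 0 -1.2 0;0 0 0 -1.6 0;0 0 0 -2 0;0 0 0 -2.4 0;0 0 0 -2.8 0;0 0 0 -3.2 0;0 0 0 -3.6 0;0 0 0 -4 0;0 0 0 -4.4 0;0 0 0 -4.8 0",
)

```text
clock: 14.0
tcp_pos: [579.5, -39.5, 414.3]
ee_rot: [-3.142, -0.0, 0.088]
wrist_force: [2.3, -0.5, 2.9]
opening: 0.6
gripper_force: 1.0
```

Request:
step_arm(
  deltas="0 0 0 -0.2 0;0 0 0 -0.4 0;0 0 0 -0.5 0;0 0 0 -0.5 0",
)

```text
clock: 14.4
tcp_pos: [579.4, -39.5, 409.4]
ee_rot: [-3.141, 0.001, 0.088]
wrist_force: [0.6, 0.3, 0.6]
opening: 0.4
gripper_force: 0.6
```

Request:
step_arm(
  deltas="0 0 0 -0.2 0;0 0 0 -0.35 0;0 0 0 -0.35 0;0 0 0 -0.35 0",
)

```text
clock: 14.8
tcp_pos: [579.4, -39.5, 406.0]
ee_rot: [-3.141, 0.001, 0.088]
wrist_force: [-1.9, -0.5, 2.8]
opening: 0.2
gripper_force: 1.4
```

Request:
step_arm(
  deltas="0 0 0 -0.1 0;0 0 0 -0.1 0;0 0 0 -0.1 0",
)

```text
clock: 15.1
tcp_pos: [579.4, -39.5, 405.1]
ee_rot: [-3.141, 0.001, 0.088]
wrist_force: [-2.9, 0.7, 4.1]
opening: 0.1
gripper_force: 2.0
```

Request:
step_arm(
  deltas="0 0 0 1 0;0 0 0 3 0;0 0 0 7 0;0 0 4 10 0;0 1 8 10 0;0 1.5 12 10 0;0 2 16 10 0;0 2.4 18.5 9 0;0 2.4 18.5 9 0;0 2.4 18.5 9 0",
)

```text
clock: 16.1
tcp_pos: [603.5, 145.6, 494.9]
ee_rot: [3.141, 0.0, 0.089]
wrist_force: [-0.1, -0.2, -0.2]
opening: 0.3
gripper_force: 0.0
```

```bash
python3 - <<'E'
from h import *
import cv2
np.set_printoptions(precision=1,suppress=True)
out=[]
for n in("scene","side"):
    im=arm.grab_frame(n)[:,:,::-1]; cv2.imwrite(f"pics/{n}3.png",im)
    x,y=(240,215) if n=="scene" else (265,205)
    out.append(cv2.resize(im[y:y+120,x:x+160],(400,300),interpolation=cv2.INTER_CUBIC))
cv2.imwrite("pics/c7.png",np.hstack(out))
E
```

```text
(no output)
```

View pics/c7.png

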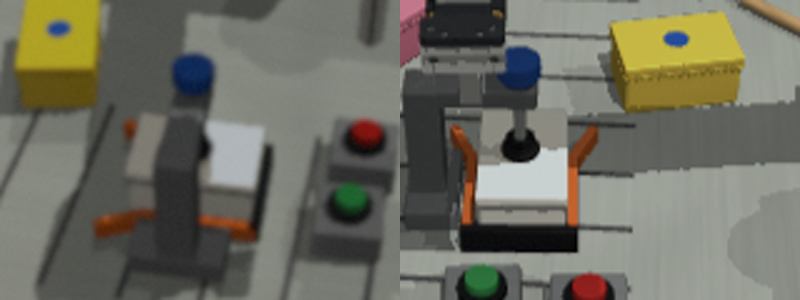

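The foot stands on the lid, at (520,147) in the right half, and the tub is against the stop. At the knob the force rose to about 4 N with the head at 56 mm. Next is the green button at (604,146), with the red one 110 mm away.

Request:
step_arm(
  deltas="0 0 0 -4 0;0 0 0 -8 0;0 0 0 -12 0;0 0 0 -16 0;0 0 0 -19 0;0 0 0 -21 0;0 0 0 -22 0;0 0 0 -22.2 0;0 0 0 -22.2 0",
)

```text
clock: 17.1
tcp_pos: [604.0, 145.0, 274.2]
ee_rot: [3.142, -0.002, 0.087]
wrist_force: [0.2, -0.1, 0.1]
opening: 0.8
gripper_force: 0.0
```

Request:
step_arm(
  deltas="0 0 0 -0.2 0;0 0 0 -0.4 0;0 0 0 -0.6 0;0 0 0 -0.8 0;0 0 0 -0.9 0;0 0 0 -0.9 0",
)

```text
clock: 17.7
tcp_pos: [603.8, 145.5, 264.6]
ee_rot: [3.142, -0.001, 0.088]
wrist_force: [1.9, -0.3, 2.8]
opening: 0.9
gripper_force: 1.2
```

Request:
step_arm(
  deltas="0 0 0 -0.2 0;0 0 0 -0.4 0;0 0 0 -0.4 0",
)

```text
clock: 18.0
tcp_pos: [603.8, 145.5, 260.6]
ee_rot: [-3.142, -0.001, 0.088]
wrist_force: [0.6, -0.2, 4.8]
opening: 0.6
gripper_force: 1.9
```

Request:
step_arm(
  deltas="0 0 0 -0.1 0;0 0 0 -0.1 0;0 0 0 -0.1 0",
)

```text
clock: 18.3
tcp_pos: [603.9, 145.5, 260.4]
ee_rot: [3.142, -0.001, 0.088]
wrist_force: [-0.9, 0.2, 7.7]
opening: 0.7
gripper_force: 4.2
```

It met the bottom: force is past 4 N and the button no longer yields. I'll release it and rise.

Request:
step_arm(
  deltas="0 0 0 0 0;0 0 0 1 0;0 0 0 3 0;0 0 0 7 0;0 0 2 12 0;0 0 4 16 0;0 0 6 20 0;0 0 9 22 0;0 0 12 22 0;0 0 12 22 0;0 0 12 22 0;0 0 12 22 0",
)

```text
clock: 19.5
tcp_pos: [603.4, 264.7, 477.9]
ee_rot: [3.141, 0.003, 0.087]
wrist_force: [0.7, 0.2, 0.1]
opening: 0.8
gripper_force: 0.0
```

```bash
python3 - <<'E'
from h import *
import cv2
np.set_printoptions(precision=1,suppress=True)
R_=[]
for col in("blue","green"):
    rs=[]
    for n,w in(("scene",(225,270,290,340) if col=="blue" else (280,310,365,395)),("side",(205,245,455-160,330) if col=="blue" else (300,340,280,312))):
        im=arm.grab_frame(n).astype(int)[w[0]:w[1],w[2]:w[3]];r,g,b=im[...,0],im[...,1],im[...,2]
        m=(b-r>70)&(b-g>50) if col=="blue" else (g-r>50)&(g-b>40)
        v,u=np.where(m);p=(u.mean()+w[2],v.mean()+w[0]);print(col,n,p,len(u));rs.append(ray(n,*p))
    print(tri(*rs))
print(arm.observe()["wrist_force"],arm.observe()["clock"])
E
```

```text
blue scene (np.float64(317.0647482014389), np.float64(241.863309352518)) 139
blue side (np.float64(312.6290322580645), np.float64(230.10752688172045)) 186
[577.6 -41.2 199.4]
green scene (np.float64(380.17333333333335), np.float64(293.06666666666666)) 75
green side (np.float64(297.1363636363636), np.float64(316.0090909090909)) 110
[603.5 146.   66.1]
[0.2 1.  0.7] 19.7
```

The knob stayed down with its top at about 206 mm, the green button is back up, and the arm is clear of everything.

```bash
python3 -c "
from station import arm
print(arm.finish_job())"
```

```text
the job is handed in; nothing more can be done
None
```

I've handed the job in: by camera and force readings the tub is home against the stop, the foot is squeezed on its lid, and the green button was pressed fully down and came back up; no verdict was returned.

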